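Lay the sanded furniture parts in their nests

ROBOT

A 7-joint arm with a two-finger parallel gripper is mounted at the origin on the work surface. World frame = base frame: x ahead of the robot, y to its left, z up, the work surface at z = 0. Lengths are in m, angles in rad, forces in N, time in s.
With the tool pointing down it reaches from about 0.425 to 0.925 m from the base axis. Payload 6.8 kg.
Tool frame: the origin (TCP) lies midway between the tips of the shut fingers; the grasp point (between the pads) lies 19 mm behind it; z points along the fingers, y is the line along which they close (so a half turn about z gives the same grasp; the last joint's range is limited). The gripper opens to 85 mm and grips with 20 to 120 N. Pads are 22 mm wide; open, the fingers measure 114 mm over their backs; the gripper's body (76 mm by 85 mm) begins 54 mm behind the grasp point. The pads swing forward as they close: fully open they stand 13 mm farther back than shut.
Start: joints at [-1.414, 0.477, 0.022, 1.555, -0.011, 1.109, -0.083], TCP at [0.177, 0.651, 0.231] pointing down, gripper open.
Joint ranges: [-2.96, 2.96], [-0.34, 2.1], [-1.41, 1.46], [0.24, 2.44], [-1.37, 4.51], [0.17, 1.92], [-2.96, 2.96]. Speed limits (rad/s): [2.39, 2.39, 3.14, 3.14, 3.14, 3.14, 3.14].

INTERFACE

Orientations are given as a unit quaternion [x, y, z, w].
In Python, from cell import sense, optics, ctrl gives the robot as it stands. The module is installed in compiled form; this text tells all that it offers.
- The arm moves only by the tool send_rows, never from a script. Its arguments are lists of equal length, an entry for each row: "fingers": the gripper's target within -1 to 1 (shut at 1, half-way at 0, fully open at -1); "xyz": the shift along the tool's x, y, z normalised to -1 to 1, where 1 is 300 mm, a list of three; "roll": the turn about the tool's z normalised to -1 to 1, where 1 is 90 degrees. A call has 1 to 20 rows; each row is the pose to reach, as a shift and turn from the pose commanded when the call began, along the tool's axes at that moment; what a row does not reach only later rows make up. A row lasts 1/10 s, in which the tool goes at most 50 mm and 8.59 degrees, less where a joint would pass 70% of its speed; a pose out of reach is approached as far as the arm can. A call with a number of a shift or a turn outside -1 to 1 is refused whole. A call with a gripper value outside its range is refused whole. The fingers move at their own pace and stop on an object; "squeeze" is the grip in N (left out, the last holds). Time passes only in rows, so rows that repeat a pose let the fingers close. It gives the time, the measured TCP pose, the force, the opening and the grip force at its end, in the units of the state.
- sense(): the state, without advancing time (a new reading comes with each control period).
- optics.snapshot(name): name is "side" or "top"; returns the picture (384x512x3 uint8, red, green, blue); there is no depth.
- optics.camera_model(name): a dict with "K" (3x3 intrinsics, pixels), "xyz" and "rotation" of the camera in the world. Camera axes: x right, y up, looking along -z (the intrinsics and any distortion apply to the point x, -y, -z); pixel columns grow to the right and rows downward; lengths in m; the calibration is good to about 2 mm. A picture is of the moment at which its call begins. camera_model takes no time and is no camera call.
- ctrl.hand_in(): hands the job in; it is judged then, once.
The state is a dict: "t": time; "joint_pos": joint angles; "dq": joint speeds; "effort": joint torques, N m; "position": TCP position; "eef_rot": TCP orientation; "wrist_force": force on the tool from outside, world axes, zero at the start; "moment": the same for the moment, N m; "finger_gap": finger opening in m; "finger_force": force on a finger pad.
Only numpy, scipy, OpenCV 4.12 (cv2) and the standard library are available. Lean on these libraries where they do the work, as an engineer would, in place of code of your own. Each camera call takes 0.05 s, during which the arm holds its last target. There are 200 camera calls.

TASK

Put the four sanded pine parts into the plywood nests cut to their shape and size: the large round foot, the small round foot and the square foot each standing upright in its own recess, and the rail, lifted out of the U brackets of the sanding rest, lying flat in the long one, every part fully down inside the rim. Any order will do; do not shift or tip the freshly glued L-shaped corner piece.

Things in the scene. Friction and masses are not known exactly. Their poses are not given: they have to be found in the camera images.
- foot_large_center (a point): Large round pine furniture foot, a plain upright cylinder 60 mm in diameter. Loose, standing upright on the bench, 50 mm high, small brass insert in the top. The point is its centre, 25 mm above its underside; its z axis runs up the part.
- foot_small_center (a point): Small round pine furniture foot, a plain upright cylinder 40 mm in diameter. Loose, standing upright on the bench, 50 mm high, small brass insert in the top. The point is its centre, 25 mm above its underside; its z axis runs up the part.
- foot_square_center (a point): Square pine furniture foot, 46 x 46 mm in plan; its x and y axes are square to its side faces. Loose, standing upright on the bench, 50 mm high, small brass insert in the top. The point is its centre, 25 mm above its underside; its z axis runs up the part.
- rail_center (a point): Pine rail, 180 mm long (its x axis), 30 mm wide (y) and 50 mm high (z), loose, lying in the two U brackets of the sanding rest. The point is its centre, 25 mm above its underside.
- nest_large: Fixed flat plywood tray lying on the bench: 3 mm floor (black lining), rim 8 mm wide whose top is 8 mm above the bench. Origin: centre of the underside, which is also the centre of the recess in plan; z up. Round recess 76 mm in diameter in a 92 mm square tray: for the large round foot.
- nest_small: Fixed flat plywood tray lying on the bench: 3 mm floor (black lining), rim 8 mm wide whose top is 8 mm above the bench. Origin: centre of the underside, which is also the centre of the recess in plan; z up. Round recess 58 mm in diameter in a 74 mm square tray: for the small round foot.
- nest_square: Fixed flat plywood tray lying on the bench: 3 mm floor (black lining), rim 8 mm wide whose top is 8 mm above the bench. Origin: centre of the underside, which is also the centre of the recess in plan; z up. Square recess 62 x 62 mm, sides along its x and y axes, in a 78 mm square tray: for the square foot.
- nest_rail: Fixed flat plywood tray lying on the bench: 3 mm floor (black lining), rim 8 mm wide whose top is 8 mm above the bench. Origin: centre of the underside, which is also the centre of the recess in plan; z up. Long recess 200 mm (its x axis) by 46 mm (y) in a 216 x 62 mm tray: for the rail.
- rest: Sanding rest, fixed: plywood base 200 x 70 x 12 mm with two open-topped steel U brackets 130 mm apart (each 20 mm long, centred 65 mm either side of the middle along x). Each bracket carries the rail's underside 40 mm above the bench between two walls 38 mm apart that reach 62 mm above the bench; between the brackets the rail is free on both sides. Origin: centre of the underside; x along the rail.
- corner: Freshly glued L-shaped pine corner piece, 74 x 74 mm in plan and 40 mm high, standing loose among the other parts. Leave it where it is. Origin: centre of its plan square, on its underside.
Mind the look-alikes: they are no part of the job. Leave any pink or red look-alike of the part that bears foot_large_center alone.

How it is judged:
At the end, for the whole second after the job is handed in: Each of the four parts is at rest, fully down on the floor of its own nest (centre 24 to 31 mm above the nest's underside), upright or flat within 0.05 rad, and its centre is within 10 mm (round feet), 13 mm (square foot) or 15 mm (rail) of the nest's centre in plan (horizontal distance between foot_large_center and nest_large below 0.01 m and z of foot_large_center in the frame of nest_large between 0.024 and 0.031 m and angle between each of foot_large_center, foot_small_center, foot_square_center, rail_center's own z axis and vertical below 0.05 rad and linear speed of each of foot_large, foot_small, foot_square, rail below 0.02 m/s and horizontal distance between foot_small_center and nest_small below 0.01 m and z of foot_small_center in the frame of nest_small between 0.024 and 0.031 m and horizontal distance between foot_square_center and nest_square below 0.013 m and z of foot_square_center in the frame of nest_square between 0.024 and 0.031 m and horizontal distance between rail_center and nest_rail below 0.015 m and z of rail_center in the frame of nest_rail between 0.024 and 0.031 m); the robot touches nothing.
It fails at once if the glued corner piece is shifted more than 15 mm or tipped (distance of corner from where it was at the start of the episode above 0.015 m or angle between corner's own z axis and vertical above 0.2 rad).
It also fails if it takes over 120 s, if anything falls off the work surface, if the arm or the gripper's body presses on something with over 40 N, if the wrist force passes 120 N, or if a joint passes its speed limit or range.

## Working session

There is one attempt and no reset: what is moved stays moved. The work goes in short steps, Python scripts to look and compute and a tool call to move; the robot and the scene stay as the last step left them, time stands still between calls to the robot, and variables do not carry over. Pictures are saved under pics/ and viewed, at most 14 in all, crops included, and the job is handed in when it is done.

Besides the shell and the picture viewer there is one more tool, called after ">>>" by a JSON object that holds its "method" and its "body", one argument or row to a line. send_rows: Moves the arm, as the interface text tells. Its arguments: {"type":"object","properties":{"fingers":{"type":"array","items":{"type":"number"}},"xyz":{"type":"array","items":{"type":"array","items":{"type":"number","minimum":-1,"maximum":1}}},"roll":{"type":"array","items":{"type":"number","minimum":-1,"maximum":1}},"squeeze":{"type":"number"}},"required":["fingers","xyz","roll"]}

```bash
mkdir -p pics
cat > h.py <<'E'
import numpy as np, cv2
from cell import sense, optics, ctrl
def snap(n,f):
    im=optics.snapshot(n); cv2.imwrite('pics/'+f,im[:,:,::-1]); return im
def ray(n,uv,z):
    m=optics.camera_model(n); K=np.array(m['K']); R=np.array(m['rotation']); c=np.array(m['xyz'])
    uv=np.atleast_2d(np.array(uv,float)); d=np.c_[uv,np.ones(len(uv))]@np.linalg.inv(K).T
    d=d*[1,-1,-1]; d=d@R.T; t=(z-c[2])/d[:,2]; return c+t[:,None]*d
def proj(n,P):
    m=optics.camera_model(n); K=np.array(m['K']); R=np.array(m['rotation']); c=np.array(m['xyz'])
    p=(np.atleast_2d(P)-c)@R*[1,-1,-1]; q=p@K.T; return q[:,:2]/q[:,2:]
E
python3 - <<'E'
from h import *
for n in('top','side'):
    im=snap(n,n+'0.png'); print(n,optics.camera_model(n))
    cv2.imwrite('pics/'+n+'0b.png',cv2.resize(im[:,:,::-1],(800,600),interpolation=cv2.INTER_CUBIC))
print(sense())
E
```

```text
top {'K': array([[370.98728868,   0.        , 259.75187848],
       [  0.        , 370.98728868, 190.9165562 ],
       [  0.        ,   0.        ,   1.        ]]), 'xyz': array([2.92903911e-01, 9.36157679e-05, 1.13836361e+00]), 'rotation': array([ 0.07628713, -0.07180202, -0.66995642,  0.73497153])}
side {'K': array([[492.78638097,   0.        , 253.3173245 ],
       [  0.        , 492.78638097, 186.88130593],
       [  0.        ,   0.        ,   1.        ]]), 'xyz': array([ 0.10038224, -1.06600594,  0.84028276]), 'rotation': array([ 0.45881581, -0.08421657, -0.15727737,  0.87043636])}
{'t': 0.1, 'joint_pos': array([-1.41407589,  0.47774247,  0.02232186,  1.55635387, -0.01145619,
        1.10929171, -0.08308106]), 'dq': array([-1.85202232e-05, -2.01007523e-03,  1.17567419e-03, -2.51755476e-03,
        2.45187767e-03, -1.91387794e-03,  3.72499476e-04]), 'effort': array([ 3.79926962e-03, -5.97754240e+01,  1.61358476e+00, -2.81957710e+01,
        1.28147469e-02,  5.01600327e-03,  6.70773304e-06]), 'position': array([0.17654264, 0.65095072, 0.23040522]), 'eef_rot': array([ 1.31985453e-01,  9.91251303e-01, -8.32997450e-04, -3.44571648e-05]), 'wrist_force': array([-0.85311592, -0.17682909, -0.30125629]), 'moment': array([-0.01642111, -0.0034846 ,  0.04125482]), 'finger_force': 0.0, 'finger_gap': 0.08558830961735485}
```

```bash
sed -i "s/R=np.array(m\['rotation'\])/R=Rot.from_quat(m['rotation']).as_matrix()/; 1a from scipy.spatial.transform import Rotation as Rot" h.py; python3 -c "
from h import *
print(ray('top',[[260,191],[10,10],[500,10],[260,370]],0))
print(proj('top',[[0,0,0]]),Rot.from_quat(sense()['eef_rot']).as_matrix())"
```

```text
[[ 0.53452742  0.01783422  0.        ]
 [ 1.09707796  0.94647577  0.        ]
 [ 1.25934498 -0.76119819  0.        ]
 [ 0.01610716 -0.029994    0.        ]]
[[248.95108031 375.05831798]] [[-9.65159678e-01  2.61661447e-01 -2.88198511e-04]
 [ 2.61661562e-01  9.65158293e-01 -1.64232393e-03]
 [-1.51575673e-04 -1.66051530e-03 -9.99998610e-01]]
```

View pics/top0b.png

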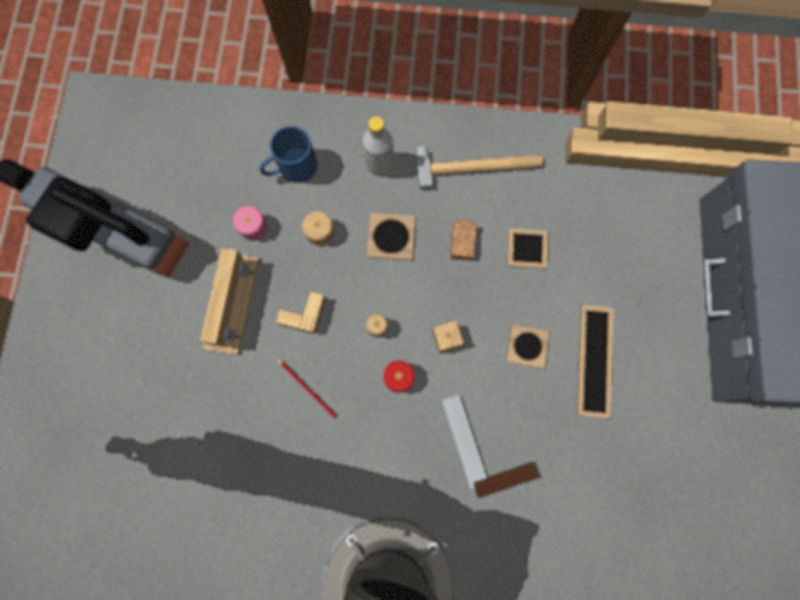

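View pics/side0b.png

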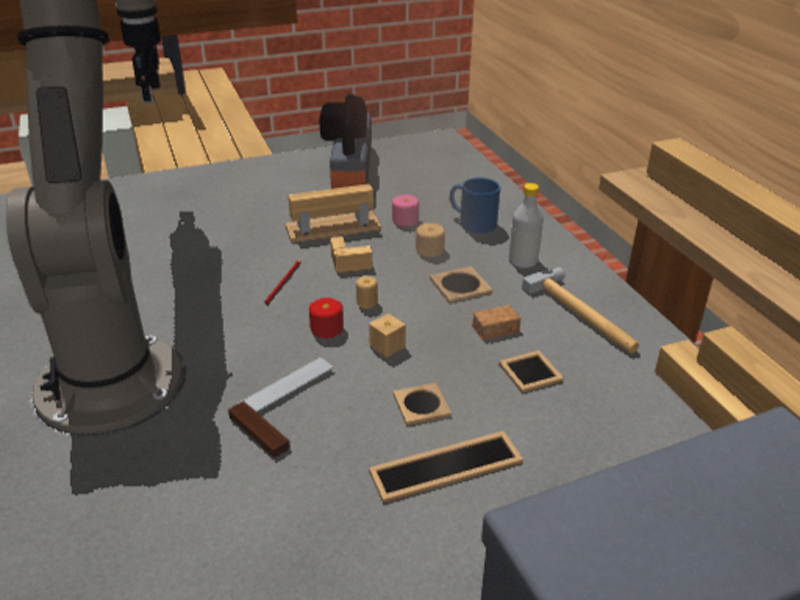

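Top view (800x600 px): the large foot candidates are pine (318,227), pink (249,222) and red (399,376). I choose the pine one at (318,227). The small foot is at (377,325), the square foot at (448,337), and the rail is in the rest at about (222,300). The corner is at (302,312). The nests are large (391,237), small (528,346), square (528,248) and rail (596,361). The cork block at (464,240) is a distractor.

Run:
```python
import cv2
im=cv2.imread('pics/top0.png'); 
def crop(x,y,w,h,s,f):
    c=cv2.resize(im[y:y+h,x:x+w],None,fx=s,fy=s,interpolation=cv2.INTER_CUBIC)
    for i in range(0,w,10): cv2.putText(c,str(x+i),(i*s,8),0,.3,(0,0,255)); cv2.line(c,(i*s,10),(i*s,14),(0,0,255))
    for i in range(0,h,10): cv2.putText(c,str(y+i),(0,i*s+4),0,.3,(0,0,255)); cv2.line(c,(22,i*s),(27,i*s),(0,0,255))
    cv2.imwrite(f,c)
crop(125,130,155,105,5,'pics/c1.png'); crop(230,130,170,145,4,'pics/c2.png')
```

```text
(no output)
```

View pics/c1.png

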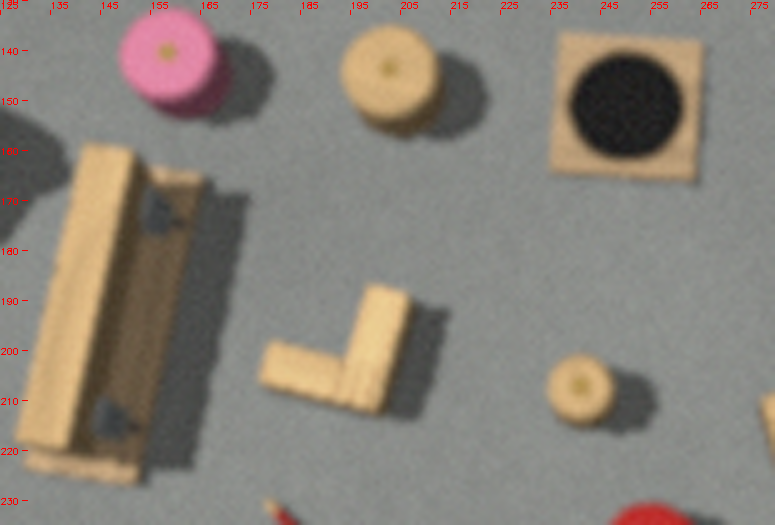

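View pics/c2.png

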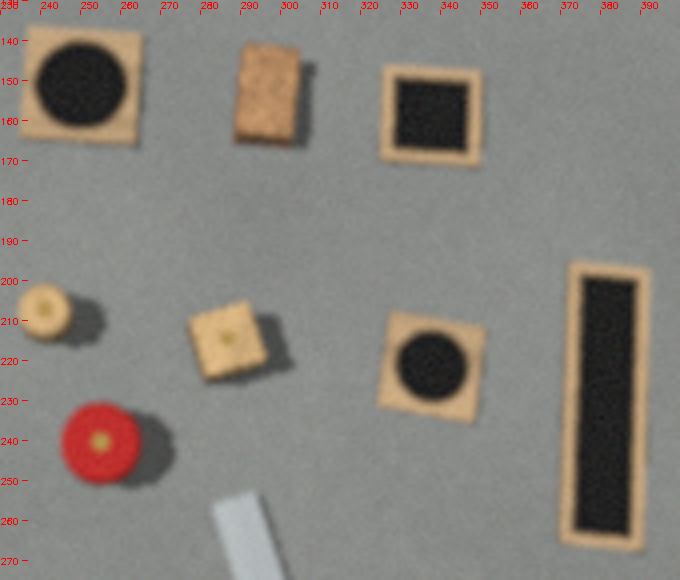

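c1 shows the pine large foot's brass insert at (203,143.6), the small foot's at (241,207.4), the pink look-alike to the left, the rail top and the corner piece. c2 shows the square foot's insert at (287,214.5), the four nests, and the cork block, which is a distractor. I'll convert these now.

Run:
```python
from h import *
def c1(a): return (np.array(a,float)+.5)/5-.5+[125,130]
def c2(a): return (np.array(a,float)+.5)/4-.5+[230,130]
def rep(n,px,z):
    P=ray('top',px,z)[:,:2]; 
    if len(P)==1: print(n,P.round(3)); return
    e=np.roll(P,-1,0)-P; print(n,'ctr',P.mean(0).round(4),'len',np.linalg.norm(e,axis=1).round(3),'ang',np.degrees(np.arctan2(e[:,1],e[:,0])).round(1))
rep('large',c1([[390,68]]),.05); rep('small',c1([[580,387]]),.05); rep('squareins',c2([[228,338]]),.05)
rep('large edge',c1([[341,71],[390,24],[438,74],[390,119]]),.05)
rep('small edge',c1([[547,387],[580,355],[613,387],[580,419]]),.05)
rep('sq',c2([[189,317],[248,301],[268,358],[209,380]]),.05)
rep('rail',c1([[83,143],[135,150],[70,452],[15,440]]),.09)
rep('corner',c1([[370,284],[412,293],[380,413],[260,381]]),.04)
rep('nL',c2([[28,26],[143,33],[138,146],[20,136]]),.008)
rep('nQ',c2([[385,65],[482,71],[481,166],[380,160]]),.008)
rep('nS',c2([[391,311],[486,327],[474,423],[377,406]]),.008)
rep('nR',c2([[570,260],[651,267],[642,551],[558,542]]),.008)
# compare side view
for n,p in (('large',(430,227)),('small',(367,280)),('sq',(388,324))): print(n,'side',ray('side',[[p[0]*.64,p[1]*.64]],.05)[:,:2].round(3))
```

```text
large [[0.658 0.207]]
small [[0.47 0.07]]
squareins [[ 0.462 -0.068]]
large edge ctr [0.655  0.2069] len [0.042 0.045 0.041 0.044] ang [ -38.3 -131.5  140.7   50.6]
small edge ctr [0.4702 0.07  ] len [0.027 0.028 0.027 0.028] ang [ -39.8 -129.   140.    51.2]
sq ctr [ 0.4609 -0.0683] len [0.046 0.045 0.047 0.049] ang [ -69.4 -156.6  115.7   22.2]
rail ctr [0.4911 0.3629] len [0.031 0.18  0.032 0.178] ang [-92.6 177.   83.1  -3.4]
corner ctr [0.4864 0.208 ] len [0.026 0.075 0.075 0.087] ang [-97.  172.3  80.4 -41.7]
nL ctr [0.6603 0.0609] len [0.093 0.094 0.094 0.092] ang [ -88.3 -177.3   90.3    2.1]
nQ ctr [ 0.6611 -0.2181] len [0.078 0.079 0.08  0.079] ang [ -88.4 -178.2   91.8    0.3]
nS ctr [ 0.4606 -0.2278] len [0.074 0.075 0.074 0.075] ang [-94.4 175.3  85.3  -5.1]
nR ctr [ 0.4454 -0.3608] len [0.063 0.217 0.063 0.216] ang [-89.7 179.2  89.3  -0.7]
large side [[0.658 0.213]]
small side [[0.471 0.07 ]]
sq side [[ 0.461 -0.072]]
```

```bash
cat > go.py <<'E'
# usage: go.py x y z yaw_deg [x y z yaw ...] : tool-axis normalised shifts/roll from present pose
import sys; from h import *
s=sense(); p=s['position']; R=Rot.from_quat(s['eef_rot']).as_matrix(); y0=np.degrees(np.arctan2(R[1,1],R[0,1]))
print('t',round(s['t'],2),'p',p.round(4),'yaw',round(y0,2),'gap',round(s['finger_gap'],4),'ff',round(s['finger_force'],1),'q1,5,7',np.round(s['joint_pos'][[0,4,6]],2),'F',np.round(s['wrist_force'],1))
a=list(map(float,sys.argv[1:]))
for i in range(0,len(a),4):
    d=R.T@(np.array(a[i:i+3])-p)/.3; r=-(((a[i+3]-y0)+180)%360-180)/90
    print('xyz',d.round(3),'roll',round(r,3))
E
python3 go.py .334 .507 .2 81 .491 .363 .15 87
```

```text
t 0.1 p [0.1765 0.651  0.2304] yaw 74.83 gap 0.0856 ff 0.0 q1,5,7 [-1.41 -0.01 -0.08] F [-0.9 -0.2 -0.3]
xyz [-0.632 -0.326  0.102] roll -0.069
xyz [-1.263 -0.652  0.269] roll -0.135
```

>>> {"method": "send_rows", "body": {
  "fingers": [-1,-1,-1,-1,-1,-1,-1,-1,-1],
  "xyz": [
    [-0.1,-0.05,0.02],
    [-0.25,-0.13,0.04],
    [-0.4,-0.2,0.06],
    [-0.55,-0.28,0.08],
    [-0.7,-0.36,0.1],
    [-0.85,-0.44,0.1],
    [-0.95,-0.49,0.1],
    [-0.95,-0.49,0.1],
    [-0.95,-0.49,0.1]
  ],
  "roll": [-0.02,-0.05,-0.08,-0.1,-0.13,-0.13,-0.13,-0.13,-0.13]
}}

```text
t: 1.0
position: [0.4139, 0.434, 0.201]
eef_rot: [0.032, 1.0, -0.0, -0.0]
wrist_force: [0.3, 0.3, 0.3]
finger_gap: 0.0854
finger_force: 0.0
```

```bash
python3 go.py .491 .363 .13 87 .491 .363 .052 87
```

```text
t 1.0 p [0.4139 0.434  0.201 ] yaw 86.38 gap 0.0854 ff 0.0 q1,5,7 [-0.96 -0.02  0.62] F [0.3 0.3 0.3]
xyz [-0.271 -0.22   0.237] roll -0.007
xyz [-0.272 -0.22   0.497] roll -0.007
```

>>> {"method": "send_rows", "body": {
  "fingers": [-1,-1,-1,-1,-1,-1,-1,-1,-1,-1,1,1,1,1,1,1,1,1],
  "xyz": [
    [-0.1,-0.08,0.05],
    [-0.2,-0.16,0.1],
    [-0.27,-0.22,0.16],
    [-0.27,-0.22,0.22],
    [-0.27,-0.22,0.28],
    [-0.27,-0.22,0.35],
    [-0.27,-0.22,0.42],
    [-0.27,-0.22,0.48],
    [-0.27,-0.22,0.495],
    [-0.27,-0.22,0.495],
    [-0.27,-0.22,0.495],
    [-0.27,-0.22,0.495],
    [-0.27,-0.22,0.495],
    [-0.27,-0.22,0.495],
    [-0.27,-0.22,0.495],
    [-0.27,-0.22,0.495],
    [-0.27,-0.22,0.495],
    [-0.27,-0.22,0.495]
  ],
  "roll": [0,0,0,0,0,0,0,0,0,0,0,0,0,0,0,0,0,0],
  "squeeze": 50
}}

```text
t: 2.8
position: [0.4905, 0.3645, 0.0535]
eef_rot: [0.03, 1.0, 0.0, 0.0]
wrist_force: [-0.6, -0.7, 6.6]
finger_gap: 0.0293
finger_force: 50.1
```

```bash
python3 go.py .491 .363 .15 87
python3 - <<'E'
from h import *
a=snap('top','t1.png');b=snap('side','s1.png')
c=cv2.resize(a[130:250,110:290,::-1],None,fx=2.2,fy=2.2,interpolation=2);d=cv2.resize(b[100:220,150:330,::-1],None,fx=2.2,fy=2.2,interpolation=2)
cv2.imwrite('pics/m1.png',np.hstack([c,d]))
E
```

```text
t 2.8 p [0.4905 0.3645 0.0535] yaw 86.52 gap 0.0293 ff 50.1 q1,5,7 [-0.79 -0.06  0.82] F [-0.6 -0.7  6.6]
xyz [-0.002 -0.005 -0.322] roll -0.005
```

View pics/m1.png

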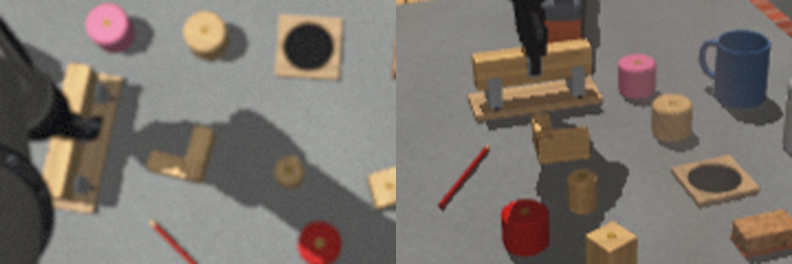

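The left view shows the fingers closed on the middle of the rail between the brackets, and the right view confirms it. The gap is 29 mm, close to the 30 mm expected. Next I lift.

>>> {"method": "send_rows", "body": {
  "fingers": [1,1,1,1,1,1,1,1,1,1,1,1,1,1,1,1,1,1],
  "xyz": [
    [0,0,-0.05],
    [0,0,-0.12],
    [0,0,-0.2],
    [0,0,-0.28],
    [0,0,-0.34],
    [0,-0.05,-0.36],
    [0,-0.12,-0.36],
    [0,-0.2,-0.36],
    [0,-0.3,-0.36],
    [0,-0.4,-0.36],
    [0,-0.5,-0.36],
    [0,-0.6,-0.36],
    [0,-0.7,-0.36],
    [0,-0.8,-0.36],
    [0,-0.9,-0.36],
    [0,-0.96,-0.36],
    [0,-1,-0.36],
    [0,-1,-0.36]
  ],
  "roll": [0,0,0,0,0,0,0,0,0,0,0,0,0,0,0,0,0,0]
}}

```text
t: 4.7
position: [0.4711, 0.0626, 0.1606]
eef_rot: [0.032, 0.999, -0.0, -0.0]
wrist_force: [-0.4, -0.0, -0.8]
finger_gap: 0.0295
finger_force: 49.5
```

```bash
python3 go.py .46 -.22 .15 89 .446 -.361 .15 89.5
```

```text
t 4.7 p [0.4711 0.0626 0.1606] yaw 86.35 gap 0.0295 ff 49.5 q1,5,7 [-0.42 -0.06  1.3 ] F [-0.4 -0.  -0.8]
xyz [-0.023 -0.942  0.036] roll -0.029
xyz [-0.006 -1.414  0.036] roll -0.035
```

>>> {"method": "send_rows", "body": {
  "fingers": [1,1,1,1,1,1,1,1,1,1,1,1,1],
  "xyz": [
    [0,-0.05,0],
    [0,-0.13,0],
    [0,-0.22,0],
    [0,-0.32,0],
    [0,-0.42,0],
    [0,-0.52,0],
    [0,-0.62,0],
    [0,-0.72,0],
    [0,-0.82,0],
    [0,-0.91,0],
    [-0.01,-0.97,0],
    [-0.01,-1,0],
    [-0.01,-1,0]
  ],
  "roll": [0,0,-0.01,-0.02,-0.03,-0.035,-0.035,-0.035,-0.035,-0.035,-0.035,-0.035,-0.035]
}}

```text
t: 6.0
position: [0.4568, -0.235, 0.1606]
eef_rot: [0.003, 1.0, -0.0, -0.0]
wrist_force: [-0.3, -0.4, -0.1]
finger_gap: 0.0292
finger_force: 49.5
```

```bash
python3 go.py .446 -.361 .06 89.5 .446 -.361 .017 89.5
```

```text
t 6.0 p [ 0.4568 -0.235   0.1606] yaw 89.64 gap 0.0292 ff 49.5 q1,5,7 [ 0.09 -0.13  2.05] F [-0.3 -0.4 -0.1]
xyz [ 0.033 -0.42   0.335] roll 0.002
xyz [ 0.033 -0.42   0.479] roll 0.002
```

>>> {"method": "send_rows", "body": {
  "fingers": [1,1,1,1,1,1,1,1,1,1,1,1],
  "xyz": [
    [0.01,-0.06,0],
    [0.02,-0.14,0],
    [0.03,-0.23,0],
    [0.033,-0.32,0],
    [0.033,-0.39,0.04],
    [0.033,-0.42,0.1],
    [0.033,-0.42,0.18],
    [0.033,-0.42,0.26],
    [0.033,-0.42,0.34],
    [0.033,-0.42,0.39],
    [0.033,-0.42,0.4],
    [0.033,-0.42,0.4]
  ],
  "roll": [0,0,0,0,0,0,0,0,0,0,0,0]
}}

```text
t: 7.2
position: [0.4465, -0.3601, 0.0408]
eef_rot: [0.002, 1.0, 0.0, -0.0]
wrist_force: [-0.7, -0.4, -1.4]
finger_gap: 0.0293
finger_force: 49.5
```

```bash
python3 go.py .446 -.361 .017 89.5
python3 - <<'E'
from h import *
a=snap('top','t2.png');b=snap('side','s2.png')
c=cv2.resize(a[180:280,330:430,::-1],None,fx=4,fy=4,interpolation=2);d=cv2.resize(b[250:350,225:325,::-1],None,fx=4,fy=4,interpolation=2)
cv2.imwrite('pics/m2.png',np.hstack([c,d]))
E
```

```text
t 7.2 p [ 0.4465 -0.3601  0.0408] yaw 89.73 gap 0.0293 ff 49.5 q1,5,7 [ 0.35 -0.26  2.37] F [-0.7 -0.4 -1.4]
xyz [ 0.002 -0.003  0.079] roll 0.003
```

View pics/m2.png

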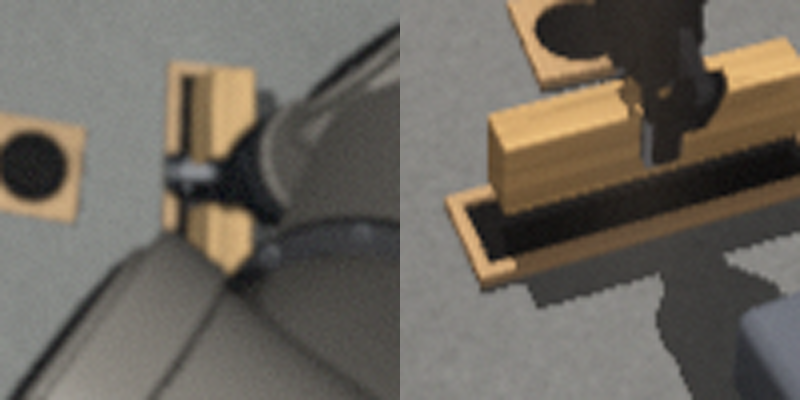

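The left view shows the rail parallel over the long nest, at about crop (230,170). The right view shows it hovering above the black recess. I lower it, release and rise.

>>> {"method": "send_rows", "body": {
  "fingers": [1,1,1,1,1,1,-0.3,-0.3,-1,-1,-1,-1,-1,-1,-1,-1],
  "xyz": [
    [0,0,0.025],
    [0,0,0.05],
    [0,0,0.07],
    [0,0,0.08],
    [0,0,0.08],
    [0,0,0.08],
    [0,0,0.08],
    [0,0,0.08],
    [0,0,0.08],
    [0,0,0.08],
    [0,0,0.08],
    [0,0,0.03],
    [0,0,-0.08],
    [0,0,-0.22],
    [0,0,-0.35],
    [0,0,-0.4]
  ],
  "roll": [0,0,0,0,0,0,0,0,0,0,0,0,0,0,0,0]
}}

```text
t: 8.9
position: [0.4476, -0.3624, 0.166]
eef_rot: [0.003, 1.0, -0.002, 0.003]
wrist_force: [0.6, -0.3, -0.9]
finger_gap: 0.0857
finger_force: 0.0
```

```bash
python3 go.py .461 -.09 .12 113 .461 -.068 .12 113
```

```text
t 8.9 p [ 0.4476 -0.3624  0.166 ] yaw 89.64 gap 0.0857 ff 0.0 q1,5,7 [ 0.29 -0.18  2.3 ] F [ 0.6 -0.3 -0.9]
xyz [-0.038  0.909  0.15 ] roll -0.26
xyz [-0.038  0.982  0.15 ] roll -0.26
```

>>> {"method": "send_rows", "body": {
  "fingers": [-1,-1,-1,-1,-1,-1,-1,-1,-1,-1,-1,-1],
  "xyz": [
    [0,0.07,0],
    [-0.01,0.18,0],
    [-0.01,0.32,0],
    [-0.02,0.47,0],
    [-0.02,0.62,0.02],
    [-0.03,0.76,0.05],
    [-0.03,0.88,0.1],
    [-0.038,0.95,0.14],
    [-0.038,0.98,0.15],
    [-0.038,0.98,0.15],
    [-0.038,0.98,0.15],
    [-0.038,0.98,0.15]
  ],
  "roll": [0,-0.03,-0.07,-0.12,-0.17,-0.21,-0.24,-0.26,-0.26,-0.26,-0.26,-0.26]
}}

```text
t: 10.1
position: [0.4595, -0.0688, 0.1163]
eef_rot: [-0.198, 0.98, -0.0, 0.0]
wrist_force: [-0.4, -0.6, -0.0]
finger_gap: 0.0854
finger_force: 0.0
```

```bash
python3 go.py .461 -.068 .012 113
python3 - <<'E'
from h import *
a=snap('top','t3.png');b=snap('side','s3.png')
c=cv2.resize(a[190:290,310:410,::-1],None,fx=4,fy=4,interpolation=2);d=cv2.resize(b[250:350,225:325,::-1],None,fx=4,fy=4,interpolation=2)
cv2.imwrite('pics/m3.png',np.hstack([c,d]))
E
```

```text
t 10.1 p [ 0.4595 -0.0688  0.1163] yaw 112.89 gap 0.0854 ff 0.0 q1,5,7 [-0.13 -0.07  2.06] F [-0.4 -0.6 -0. ]
xyz [-0.005  0.001  0.348] roll -0.001
```

View pics/m3.png

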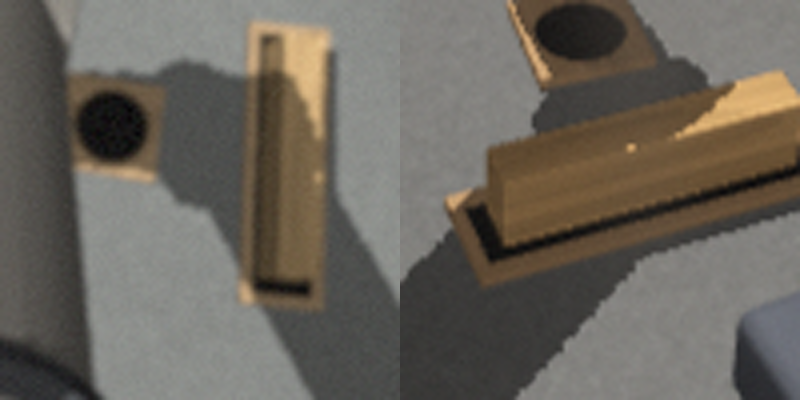

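The rail is down inside the long nest in both views, and the black gap at its near end at crop (283,287) is small. Next is the square foot.

>>> {"method": "send_rows", "body": {
  "fingers": [-1,-1,-1,-1,-1,-1,1,1,1,1,1,1,1,1,1,1,1,1,1],
  "xyz": [
    [-0.005,0,0.06],
    [-0.005,0,0.15],
    [-0.005,0,0.24],
    [-0.005,0,0.32],
    [-0.005,0,0.345],
    [-0.005,0,0.345],
    [-0.005,0,0.345],
    [-0.005,0,0.345],
    [-0.005,0,0.345],
    [-0.005,0,0.345],
    [-0.005,0,0.345],
    [-0.005,0,0.345],
    [-0.005,0,0.345],
    [-0.005,0,0.3],
    [-0.005,0,0.22],
    [-0.005,0,0.12],
    [-0.005,0,0.03],
    [-0.005,0,0],
    [-0.005,0,0]
  ],
  "roll": [0,0,0,0,0,0,0,0,0,0,0,0,0,0,0,0,0,0,0],
  "squeeze": 50
}}

```text
t: 12.1
position: [0.4616, -0.0662, 0.1172]
eef_rot: [-0.2, 0.98, -0.0, 0.002]
wrist_force: [0.5, -0.3, -1.9]
finger_gap: 0.0452
finger_force: 51.2
```

```bash
python3 go.py .661 -.218 .11 91.5 .661 -.218 .045 91.5
```

```text
t 12.1 p [ 0.4616 -0.0662  0.1172] yaw 113.08 gap 0.0452 ff 51.2 q1,5,7 [-0.14 -0.08  2.06] F [ 0.5 -0.3 -1.9]
xyz [-0.413 -0.726  0.026] roll 0.24
xyz [-0.412 -0.726  0.243] roll 0.24
```

>>> {"method": "send_rows", "body": {
  "fingers": [1,1,1,1,1,1,1,1,1,1,1,1,1,1,1,1,1],
  "xyz": [
    [-0.03,-0.05,0],
    [-0.07,-0.13,0],
    [-0.12,-0.21,0],
    [-0.17,-0.3,0],
    [-0.22,-0.39,0],
    [-0.27,-0.48,0],
    [-0.32,-0.57,0],
    [-0.37,-0.65,0],
    [-0.4,-0.7,0],
    [-0.413,-0.726,0.02],
    [-0.413,-0.726,0.06],
    [-0.413,-0.726,0.12],
    [-0.413,-0.726,0.18],
    [-0.413,-0.726,0.22],
    [-0.413,-0.726,0.24],
    [-0.413,-0.726,0.24],
    [-0.413,-0.726,0.24]
  ],
  "roll": [0,0.03,0.06,0.09,0.12,0.15,0.18,0.21,0.23,0.24,0.24,0.24,0.24,0.24,0.24,0.24,0.24]
}}

```text
t: 13.8
position: [0.6603, -0.2182, 0.0442]
eef_rot: [-0.013, 1.0, -0.0, 0.0]
wrist_force: [1.1, -0.4, 0.3]
finger_gap: 0.0453
finger_force: 51.1
```

```bash
python3 go.py .661 -.218 .016 91.5
python3 - <<'E'
from h import *
a=snap('top','t4.png');b=snap('side','s4.png')
c=cv2.resize(a[115:215,290:390,::-1],None,fx=4,fy=4,interpolation=2);d=cv2.resize(b[190:290,290:390,::-1],None,fx=4,fy=4,interpolation=2)
cv2.imwrite('pics/m4.png',np.hstack([c,d]))
E
```

```text
t 13.8 p [ 0.6603 -0.2182  0.0442] yaw 91.47 gap 0.0453 ff 51.1 q1,5,7 [ 0.06 -0.23  2.01] F [ 1.1 -0.4  0.3]
xyz [-0.002  0.001  0.094] roll -0.0
```

View pics/m4.png

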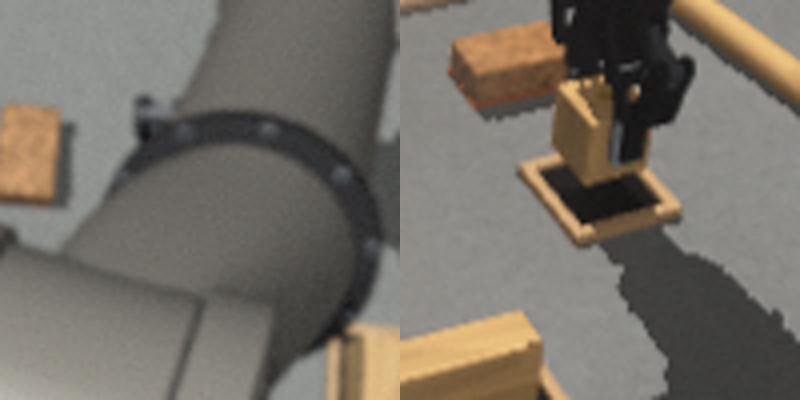

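The side view shows the square foot held upright and square over its recess at crop (600,190). The arm covers the top view. I lower and release.

>>> {"method": "send_rows", "body": {
  "fingers": [1,1,1,1,1,1,-0.3,-0.3,-1,-1,-1,-1,-1,-1,-1,-1],
  "xyz": [
    [0,0,0.025],
    [0,0,0.05],
    [0,0,0.075],
    [0,0,0.09],
    [0,0,0.092],
    [0,0,0.092],
    [0,0,0.092],
    [0,0,0.092],
    [0,0,0.092],
    [0,0,0.092],
    [0,0,0.092],
    [0,0,0.04],
    [0,0,-0.05],
    [0,0,-0.16],
    [0,0,-0.25],
    [0,0,-0.27]
  ],
  "roll": [0,0,0,0,0,0,0,0,0,0,0,0,0,0,0,0]
}}

```text
t: 15.5
position: [0.6623, -0.2191, 0.13]
eef_rot: [-0.013, 1.0, -0.001, 0.004]
wrist_force: [1.4, -0.3, 0.3]
finger_gap: 0.0856
finger_force: 0.0
```

```bash
python3 go.py .565 -.075 .12 90 .47 .07 .12 90; python3 -c "
from h import *
print(ray('top',[[254,240],[158,140]],.05))"
```

```text
t 15.5 p [ 0.6623 -0.2191  0.13  ] yaw 91.45 gap 0.0856 ff 0.0 q1,5,7 [ 0.04 -0.2   1.99] F [ 1.4 -0.3  0.3]
xyz [0.312 0.489 0.03 ] roll 0.016
xyz [0.617 0.98  0.027] roll 0.016
[[0.37676856 0.02105712 0.05      ]
 [0.65499928 0.34535264 0.05      ]]
```

>>> {"method": "send_rows", "body": {
  "fingers": [-1,-1,-1,-1,-1,-1,-1,-1,-1,-1,-1,-1,-1],
  "xyz": [
    [0.03,0.05,0],
    [0.09,0.14,0],
    [0.16,0.25,0],
    [0.23,0.37,0],
    [0.31,0.49,0],
    [0.39,0.62,0.02],
    [0.47,0.74,0.02],
    [0.54,0.85,0.02],
    [0.59,0.93,0.02],
    [0.617,0.97,0.02],
    [0.617,0.98,0.02],
    [0.617,0.98,0.02],
    [0.617,0.98,0.02]
  ],
  "roll": [0,0.01,0.016,0.016,0.016,0.016,0.016,0.016,0.016,0.016,0.016,0.016,0.016]
}}

```text
t: 16.8
position: [0.468, 0.0701, 0.1189]
eef_rot: [0.0, 1.0, -0.0, 0.0]
wrist_force: [0.3, -0.7, -0.6]
finger_gap: 0.0855
finger_force: 0.0
```

```bash
python3 go.py .47 .07 .013 90
python3 - <<'E'
from h import *
a=snap('top','t5.png');b=snap('side','s5.png')
c=cv2.resize(a[130:280,300:410,::-1],None,fx=4,fy=4,interpolation=2);d=cv2.resize(b[190:340,240:330,::-1],None,fx=4,fy=4,interpolation=2)
e=np.hstack([c,d]); print(e.shape); cv2.imwrite('pics/m5.png',e)
E
```

```text
t 16.8 p [0.468  0.0701 0.1189] yaw 89.96 gap 0.0855 ff 0.0 q1,5,7 [-0.5  -0.12  1.41] F [ 0.3 -0.7 -0.6]
xyz [-0.006 -0.     0.353] roll -0.0
(600, 800, 3)
```

View pics/m5.png

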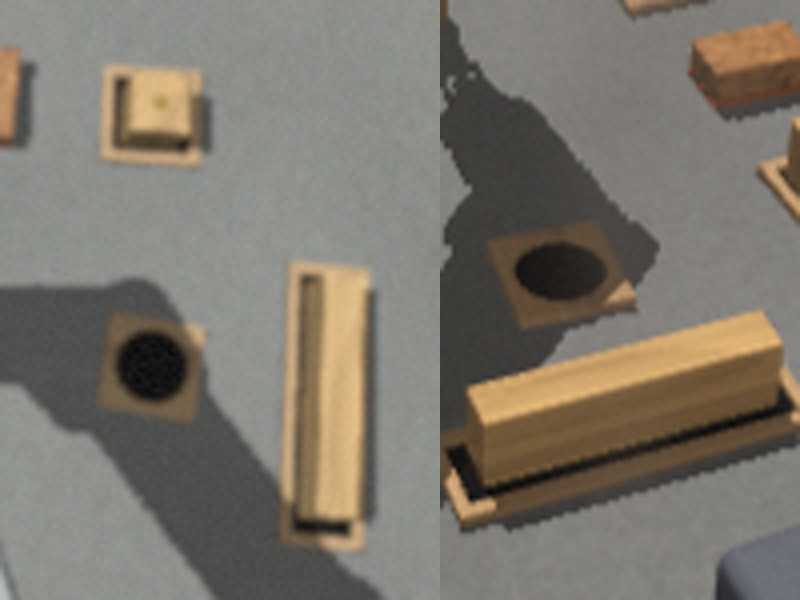

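The square foot is down in its nest with its insert at crop (161,102). The rail is down in its nest with its top face running from (325,266) to (361,518). Next I grip the small foot.

>>> {"method": "send_rows", "body": {
  "fingers": [-1,-1,-1,-1,-1,-1,1,1,1,1,1,1,1,1,1,1,1,1,1],
  "xyz": [
    [-0.006,0,0.06],
    [-0.006,0,0.15],
    [-0.006,0,0.24],
    [-0.006,0,0.32],
    [-0.006,0,0.35],
    [-0.006,0,0.35],
    [-0.006,0,0.35],
    [-0.006,0,0.35],
    [-0.006,0,0.35],
    [-0.006,0,0.35],
    [-0.006,0,0.35],
    [-0.006,0,0.35],
    [-0.006,0,0.35],
    [-0.006,0,0.3],
    [-0.006,0,0.22],
    [-0.006,0,0.12],
    [-0.006,0,0.03],
    [-0.006,0,0],
    [-0.006,0,0]
  ],
  "roll": [0,0,0,0,0,0,0,0,0,0,0,0,0,0,0,0,0,0,0],
  "squeeze": 50
}}

```text
t: 18.8
position: [0.47, 0.0715, 0.1201]
eef_rot: [-0.0, 1.0, 0.001, 0.002]
wrist_force: [0.7, -0.3, -1.4]
finger_gap: 0.0384
finger_force: 50.3
```

```bash
python3 go.py .461 -.228 .12 90 .461 -.228 .045 90; python3 -c "
from h import *
f=lambda a:(np.array(a,float)+.5)/4-.5+[300,130]
print(ray('top',f([[161,102]]),.053),ray('top',f([[325,266],[368,270],[361,518],[317,515]]),.053).mean(0))"
```

```text
t 18.8 p [0.47   0.0715 0.1201] yaw 90.05 gap 0.0384 ff 50.3 q1,5,7 [-0.51 -0.12  1.41] F [ 0.7 -0.3 -1.4]
xyz [ 0.031 -0.998 -0.001] roll 0.001
xyz [ 0.032 -0.999  0.249] roll 0.001
[[ 0.65753757 -0.21576794  0.053     ]] [ 0.44941657 -0.3590346   0.053     ]
```

>>> {"method": "send_rows", "body": {
  "fingers": [1,1,1,1,1,1,1,1,1,1,1,1,1,1,1,1,1,1,1,1],
  "xyz": [
    [0,-0.05,0],
    [0,-0.13,0],
    [0.01,-0.23,0],
    [0.01,-0.34,0],
    [0.02,-0.45,0],
    [0.02,-0.56,0],
    [0.03,-0.67,0],
    [0.03,-0.78,0],
    [0.03,-0.88,0],
    [0.03,-0.95,0],
    [0.03,-0.99,0],
    [0.03,-0.998,0.02],
    [0.03,-0.998,0.06],
    [0.03,-0.998,0.12],
    [0.03,-0.998,0.18],
    [0.03,-0.998,0.22],
    [0.03,-0.998,0.25],
    [0.03,-0.998,0.25],
    [0.03,-0.998,0.25],
    [0.03,-0.998,0.25]
  ],
  "roll": [0,0,0,0,0,0,0,0,0,0,0,0,0,0,0,0,0,0,0,0]
}}

```text
t: 20.8
position: [0.4608, -0.2285, 0.0444]
eef_rot: [-0.0, 1.0, -0.0, 0.001]
wrist_force: [-0.8, 0.5, 0.0]
finger_gap: 0.0387
finger_force: 50.3
```

```bash
python3 go.py .461 -.228 .016 90
python3 - <<'E'
from h import *
a=snap('top','t6.png');b=snap('side','s6.png')
c=cv2.resize(a[165:265,290:390,::-1],None,fx=4,fy=4,interpolation=2);d=cv2.resize(b[200:300,220:320,::-1],None,fx=4,fy=4,interpolation=2)
cv2.imwrite('pics/m6.png',np.hstack([c,d]))
E
```

```text
t 20.8 p [ 0.4608 -0.2285  0.0444] yaw 90.04 gap 0.0387 ff 50.3 q1,5,7 [ 0.1  -0.26  2.15] F [-0.8  0.5  0. ]
xyz [-0.001  0.002  0.095] roll 0.0
```

View pics/m6.png

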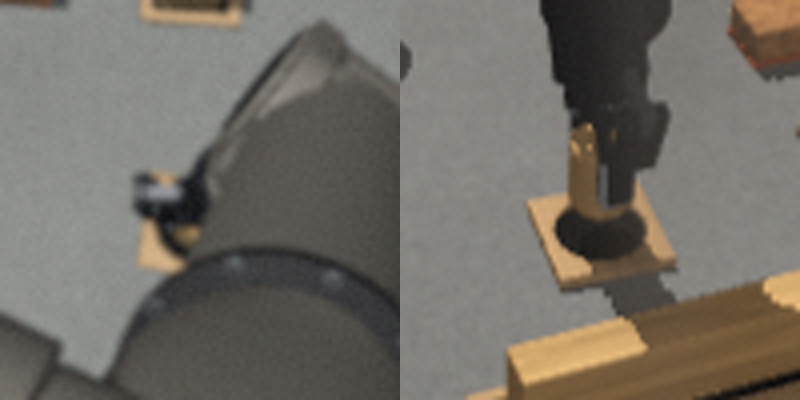

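The side view shows the small foot upright over its round recess at crop (600,225). I lower and release.

>>> {"method": "send_rows", "body": {
  "fingers": [1,1,1,1,1,1,-0.2,-0.2,-1,-1,-1,-1,-1,-1,-1,-1],
  "xyz": [
    [0,0,0.025],
    [0,0,0.05],
    [0,0,0.075],
    [0,0,0.088],
    [0,0,0.09],
    [0,0,0.09],
    [0,0,0.09],
    [0,0,0.09],
    [0,0,0.09],
    [0,0,0.09],
    [0,0,0.09],
    [0,0,0.04],
    [0,0,-0.05],
    [0,0,-0.16],
    [0,0,-0.25],
    [0,0,-0.27]
  ],
  "roll": [0,0,0,0,0,0,0,0,0,0,0,0,0,0,0,0]
}}

```text
t: 22.5
position: [0.462, -0.2292, 0.1275]
eef_rot: [-0.0, 1.0, -0.001, 0.002]
wrist_force: [0.6, 0.4, -0.5]
finger_gap: 0.0854
finger_force: 0.0
```

```bash
python3 go.py .56 -.01 .13 60 .657 .207 .13 30
```

```text
t 22.5 p [ 0.462  -0.2292  0.1275] yaw 90.02 gap 0.0854 ff 0.0 q1,5,7 [ 0.04 -0.19  2.09] F [ 0.6  0.4 -0.5]
xyz [-0.327  0.73  -0.008] roll 0.334
xyz [-0.651  1.454 -0.007] roll 0.667
```

>>> {"method": "send_rows", "body": {
  "fingers": [-1,-1,-1,-1,-1,-1,-1,-1,-1,-1,-1],
  "xyz": [
    [-0.02,0.05,0],
    [-0.06,0.13,0],
    [-0.11,0.24,0],
    [-0.17,0.37,0],
    [-0.23,0.5,0],
    [-0.29,0.64,0],
    [-0.35,0.78,0],
    [-0.41,0.9,0],
    [-0.44,0.96,0],
    [-0.45,0.98,0],
    [-0.45,0.98,0]
  ],
  "roll": [0.05,0.12,0.2,0.28,0.36,0.44,0.52,0.6,0.66,0.667,0.667]
}}

```text
t: 23.6
position: [0.5947, 0.0661, 0.1239]
eef_rot: [0.498, 0.867, -0.001, -0.0]
wrist_force: [0.4, -0.6, 0.6]
finger_gap: 0.0854
finger_force: 0.0
```

```bash
python3 go.py .657 .207 .12 30 .657 .207 .01 30
```

```text
t 23.6 p [0.5947 0.0661 0.1239] yaw 30.2 gap 0.0854 ff 0.0 q1,5,7 [-0.63 -0.36  0.64] F [ 0.4 -0.6  0.6]
xyz [0.302 0.416 0.012] roll 0.002
xyz [0.302 0.416 0.379] roll 0.002
```

>>> {"method": "send_rows", "body": {
  "fingers": [-1,-1,-1,-1,-1,-1,-1,-1,-1,-1,-1,-1,-1,1,1,1,1,1,1,1],
  "xyz": [
    [0.03,0.04,0],
    [0.09,0.12,0],
    [0.16,0.22,0],
    [0.23,0.32,0],
    [0.29,0.39,0],
    [0.303,0.417,0],
    [0.303,0.417,0.04],
    [0.303,0.417,0.11],
    [0.303,0.417,0.2],
    [0.303,0.417,0.28],
    [0.303,0.417,0.35],
    [0.303,0.417,0.375],
    [0.303,0.417,0.375],
    [0.303,0.417,0.375],
    [0.303,0.417,0.375],
    [0.303,0.417,0.375],
    [0.303,0.417,0.375],
    [0.303,0.417,0.375],
    [0.303,0.417,0.375],
    [0.303,0.417,0.375]
  ],
  "roll": [0,0,0,0,0,0,0,0,0,0,0,0,0,0,0,0,0,0,0,0],
  "squeeze": 50
}}

```text
t: 25.6
position: [0.6592, 0.2068, 0.0141]
eef_rot: [0.5, 0.866, 0.001, 0.001]
wrist_force: [-0.1, -1.0, 7.1]
finger_gap: 0.0589
finger_force: 54.3
```

```bash
python3 go.py .657 .207 .12 30 .66 .061 .12 30 .66 .061 .045 30
```

```text
t 25.6 p [0.6592 0.2068 0.0141] yaw 29.99 gap 0.0589 ff 54.3 q1,5,7 [-0.7  -0.47  0.5 ] F [-0.1 -1.   7.1]
xyz [ 0.004 -0.005 -0.353] roll -0.0
xyz [-0.422 -0.24  -0.353] roll -0.0
xyz [-0.422 -0.24  -0.103] roll -0.0
```

>>> {"method": "send_rows", "body": {
  "fingers": [1,1,1,1,1,1,1,1,1,1,1,1,1,1,1,1,1,1,1],
  "xyz": [
    [0,0,-0.04],
    [0,0,-0.1],
    [0,0,-0.18],
    [0,0,-0.26],
    [0,0,-0.32],
    [-0.02,-0.01,-0.35],
    [-0.07,-0.04,-0.35],
    [-0.14,-0.08,-0.35],
    [-0.22,-0.125,-0.35],
    [-0.3,-0.17,-0.35],
    [-0.37,-0.21,-0.35],
    [-0.41,-0.235,-0.35],
    [-0.422,-0.24,-0.33],
    [-0.422,-0.24,-0.28],
    [-0.422,-0.24,-0.21],
    [-0.422,-0.24,-0.14],
    [-0.422,-0.24,-0.105],
    [-0.422,-0.24,-0.1],
    [-0.422,-0.24,-0.1]
  ],
  "roll": [0,0,0,0,0,0,0,0,0,0,0,0,0,0,0,0,0,0,0]
}}

```text
t: 27.5
position: [0.6589, 0.0621, 0.0419]
eef_rot: [0.5, 0.866, -0.0, -0.0]
wrist_force: [0.1, -0.3, -0.9]
finger_gap: 0.0586
finger_force: 54.0
```

```bash
python3 go.py .66 .061 .017 30
python3 - <<'E'
from h import *
a=snap('top','t7.png');b=snap('side','s7.png')
c=cv2.resize(a[100:200,200:300,::-1],None,fx=4,fy=4,interpolation=2);d=cv2.resize(b[120:220,250:350,::-1],None,fx=4,fy=4,interpolation=2)
cv2.imwrite('pics/m7.png',np.hstack([c,d]))
E
```

```text
t 27.5 p [0.6589 0.0621 0.0419] yaw 30.06 gap 0.0586 ff 54.0 q1,5,7 [-0.52 -0.45  0.7 ] F [ 0.1 -0.3 -0.9]
xyz [-0.005  0.001  0.083] roll 0.001
```

View pics/m7.png

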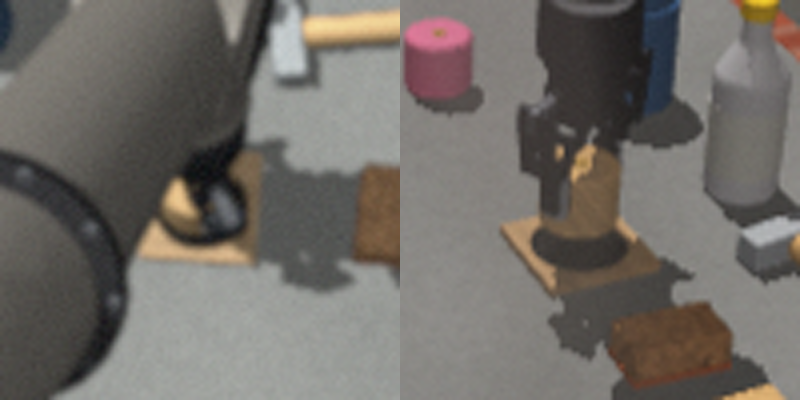

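The large foot hangs upright over its recess at side crop (578,240). I lower, release and rise.

>>> {"method": "send_rows", "body": {
  "fingers": [1,1,1,1,1,1,-0.6,-0.6,-1,-1,-1,-1,-1,-1,-1,-1,-1],
  "xyz": [
    [-0.004,0,0.025],
    [-0.004,0,0.05],
    [-0.004,0,0.07],
    [-0.004,0,0.08],
    [-0.004,0,0.082],
    [-0.004,0,0.082],
    [-0.004,0,0.082],
    [-0.004,0,0.082],
    [-0.004,0,0.082],
    [-0.004,0,0.082],
    [-0.004,0,0.082],
    [-0.004,0,0.04],
    [-0.004,0,-0.05],
    [-0.004,0,-0.17],
    [-0.004,0,-0.3],
    [-0.004,0,-0.4],
    [-0.004,0,-0.43]
  ],
  "roll": [0,0,0,0,0,0,0,0,0,0,0,0,0,0,0,0,0]
}}

```text
t: 29.3
position: [0.6617, 0.06, 0.1763]
eef_rot: [0.5, 0.866, 0.002, 0.003]
wrist_force: [0.4, -0.1, 0.3]
finger_gap: 0.0855
finger_force: 0.0
```

```bash
python3 go.py .55 .2 .25 30 .44 .37 .3 30
```

```text
t 29.3 p [0.6617 0.06   0.1763] yaw 29.98 gap 0.0855 ff 0.0 q1,5,7 [-0.58 -0.35  0.63] F [ 0.4 -0.1  0.3]
xyz [ 0.59  -0.088 -0.248] roll -0.0
xyz [ 1.263 -0.121 -0.416] roll -0.0
```

>>> {"method": "send_rows", "body": {
  "fingers": [-1,-1,-1,-1,-1,-1,-1,-1,-1,-1,-1,-1,-1],
  "xyz": [
    [0.04,0,-0.04],
    [0.12,-0.02,-0.1],
    [0.22,-0.03,-0.18],
    [0.34,-0.05,-0.25],
    [0.46,-0.06,-0.3],
    [0.58,-0.07,-0.35],
    [0.7,-0.08,-0.4],
    [0.82,-0.09,-0.4],
    [0.92,-0.1,-0.4],
    [0.98,-0.1,-0.4],
    [1,-0.1,-0.4],
    [1,-0.1,-0.4],
    [1,-0.1,-0.4]
  ],
  "roll": [0,0,0,0,0,0,0,0,0,0,0,0,0]
}}

```text
t: 30.6
position: [0.4839, 0.3039, 0.2911]
eef_rot: [0.501, 0.866, -0.0, 0.0]
wrist_force: [-0.4, -0.5, 0.4]
finger_gap: 0.0853
finger_force: 0.0
```

Run:
```python
from h import *
a=snap('top','t8.png');b=snap('side','s8.png')
c=cv2.resize(a[125:275,170:400,::-1],None,fx=3.4,fy=3.4,interpolation=2)[:,:782]; print(c.shape)
cv2.imwrite('pics/m8.png',c); d=cv2.resize(b[140:340,190:380,::-1],None,fx=3,fy=3,interpolation=2); cv2.imwrite('pics/m9.png',d)
```

```text
(510, 782, 3)
```

View pics/m8.png

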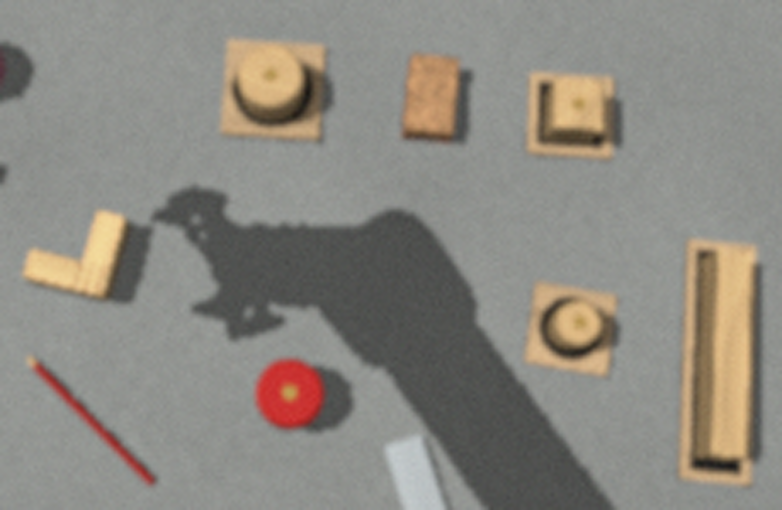

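View pics/m9.png

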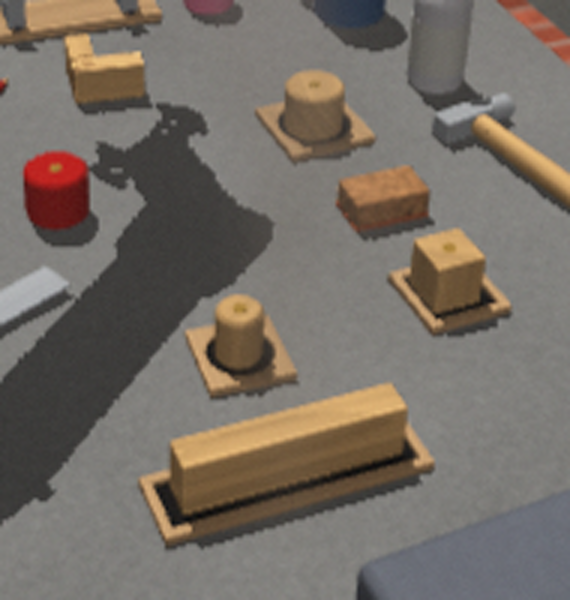

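All four parts are seated and upright. The inserts are at crop (270,75), (580,322) and (578,104), and the corner is unmoved. I check the numbers before handing in.

Run:
```python
from h import *
f=lambda a:(np.array(a,float)+.5)/3.4-.5+[170,125]
P=ray('top',f([[270,75],[580,322],[578,104]]),.053)[:,:2]
N=np.array([[.6603,.0609],[.4606,-.2278],[.6611,-.2181]])
print(P.round(4),(np.linalg.norm(P-N,axis=1)*1e3).round(1),'mm')
g=lambda a:(np.array(a,float)+.5)/3-.5+[190,140]
print(ray('side',g([[315,84],[240,309],[449,247]]),.053)[:,:2].round(4))
C=f([[98,210],[127,217],[105,298],[23,276]]); print('corner',ray('top',C,.04).mean(0).round(4))
```

```text
[[ 0.6586  0.0632]
 [ 0.4602 -0.2261]
 [ 0.6571 -0.2151]] [2.9 1.7 5. ] mm
[[ 0.6581  0.0629]
 [ 0.459  -0.2279]
 [ 0.6567 -0.2155]]
corner [0.486  0.2083 0.04  ]
```

```bash
python3 -c "
from h import *
print(ctrl.hand_in())"
```

```text
the job is handed in; nothing more can be done
None
```

I placed all four parts upright or flat in their nests and handed the job in at about 31 s; the feet measured 2–5 mm off centre and the rail about 4 mm, and the corner piece did not move (no verdict was returned).

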